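# Set the signing table's visitor counter to 7

## Task

Take the loose clear cover off the visitor counter by its knob and set it down gently, upright, in the middle of the cork mat. Then roll the counter's big thumbwheel by its edge, with light fingertip pressure and without squeezing it or pressing it hard, until the 7 stands in the middle of the window; let go and leave the other things on the table where they are.

Things in the scene. Friction and masses are not known exactly. Their poses are not given: they have to be found in the camera images.
- counter: Visitor counter, a grey box fixed to the table, 120 (x) by 110 (y) by 72 mm high on a dark 130 by 120 by 8 mm foot; origin at the centre of its underside, z up. Its x axis points away from the robot within 0.45 rad. A black kerb 3 mm high (103 by 93 mm outside) round its flat top locates the cover. The thumbwheel stands out of a slot in the top; the window lies beside it.
- wheel_top (a point): Nominal top of the thumbwheel's rim: x 0, y -18, z 85 mm in the counter's frame, same axes. Its worn axle sits 0 to 5 mm lower, differently each time: feel for the rim. Black knurled wheel, radius 42, 14 wide, axle along y, proud of the slot by 8 to 13 mm. It does not give; only friction (about 1) holds it: rolling takes 2.5 N at the rim. Press with 5 to 15 N; over 60 N in all strains the axle.
- window (a point): Centre of the window, x 0, y +20, z 72 mm in the counter's frame: 18 (x) by 26 mm (y), black frame 2 mm proud. Under it a white drum (radius 28 mm, 30 wide, on the wheel's axle) turns with the wheel, with black digits 0 to 9, 14 mm tall and 13 wide, one in view at a time, upright when read from the robot's side.
- wheel (a joint): Turn of the thumbwheel, rad: digit n stands in the middle of the window at n x 0.628 (7 at 4.40). It grows as the wheel's top is rolled along the counter's +x, away from the robot. Stops just below 0 (-0.2) and just above 9 (5.85). It starts anywhere between 1 and 4 and stays where it is left.
- cover: Loose clear plastic cover, a hood open below: 116 (x) by 106 (y) by 24 mm high outside, walls 4 mm, about 0.15 kg, with an aluminium knob on top; origin at the centre of its lower edge, z up. It starts on the counter's top, straight with it, its lower edge 72 mm above the table.
- cover_knob (a point): Middle of the cover's knob, on its axis 41 mm above its lower edge. The knob is 22 mm across from 33 to 50 mm above the lower edge, on a neck 16 mm across; its top is 52 mm above the lower edge.
- mat: Cork mat fixed to the table, 150 (x) by 140 (y) by 3 mm thick; origin at the centre of its underside. It lies to the left or to the right of the counter; a boxed model car lies on the other side.
There are look-alikes about, which are no part of the job. What is shaped like the cover but green or orange is not meant.

How it is judged:
On the way, in this order (a step that is already met when the one before it is completed fails the run):
1. the cover stands upright on the mat, let go (horizontal distance between cover and mat below 0.045 m and z of cover in the frame of mat below 0.008 m and angle between cover's own z axis and vertical below 0.08 rad and linear speed of cover below 0.02 m/s and contact force between the fingers and cover below 0.05 N), for 0.3 s.
2. the 7 stands in the middle of the window (value of joint wheel between 4.248 and 4.548 rad and velocity of joint wheel between -0.05 and 0.05 rad/s), for 0.3 s.
At the end, for the whole second after the job is handed in: The cover stands upright and at rest on the cork mat, let go, its centre within 45 mm of the mat's; the wheel is at rest with the 7 in the middle of the window (within 0.15 rad, about 4 mm on the drum) (all of step 1 and all of step 2); the robot touches nothing.
It fails at once if the wheel pressed or squeezed with more than 60 N (contact force between the fingers and wheel above 60 N).
It fails at once if the cover dropped or thrown (linear speed of cover above 0.5 m/s and contact force between the fingers and cover below 0.05 N).
It fails at once if another thing on the table moved by more than 30 mm (distance of any of boxed_car_a, boxed_car_b, boxed_car_c, model_car, marker, marker_cap, pen_cup from where it was at the start of the episode above 0.03 m).
It also fails if it takes over 67 s, if anything falls off the work surface, if the arm or the gripper's body presses on something with over 40 N, if the wrist force passes 120 N, or if a joint passes its speed limit or range.

## Robot

A 7-joint arm with a two-finger parallel gripper is mounted at the origin on the work surface. World frame = base frame: x ahead of the robot, y to its left, z up, the work surface at z = 0. Lengths are in m, angles in rad, forces in N, time in s.
With the tool pointing down it reaches from about 0.425 to 0.875 m from the base axis. Payload 4.7 kg.
Tool frame: the origin (TCP) lies midway between the tips of the shut fingers; the grasp point (between the pads) lies ctrl.grasp_offset behind it (ctrl.grasp_offset is the distance from the TCP to the grasp point, in m); z points along the fingers, y is the line along which they close (so a half turn about z gives the same grasp; the last joint's range is limited). The gripper opens to 87 mm and grips with 3 to 60 N. Pads are 19 mm wide; open, the fingers measure 117 mm over their backs; the gripper's body (75 mm by 190 mm) begins 51 mm behind the grasp point.
Start: joints at [1.318, 0.321, -0.07, 1.45, 0.023, 1.371, -0.057], TCP at [0.171, -0.627, 0.223] pointing down, gripper open.
Joint ranges: [-2.86, 2.86], [-0.3, 2.09], [-1.38, 1.24], [0.06, 2.45], [-1.56, 4.7], [0.09, 2.05], [-2.69, 2.69]. Speed limits (rad/s): [2.57, 2.57, 3.14, 3.14, 3.14, 3.14, 3.14].

## Interface

Orientations are given as a rotation vector (axis times angle).
In Python, from bench import ctrl gives the robot as it stands. The module is installed in compiled form; this text tells all that it offers.
- The arm moves only by the tool jog_arm, never from a script. Its argument "moves" is one flat list of numbers, 7 for each row, row after row: the shift along the tool's x, y, z in units of 30 cm (1.0 is 30 cm), then the turn, a rotation vector about the tool's x, y, z in units of 60 degrees (1.0 is 60 degrees), then the gripper's target within -1 to 1 (fully open at 1, half-way at 0, shut at -1). In form: [x, y, z, wx, wy, wz, fingers, x, y, z, wx, wy, wz, fingers, ...]. A call has exactly 8 rows; each row is the pose to reach, as a shift and turn from the pose commanded when the call began, along the tool's axes at that moment; what a row does not reach only later rows make up. A row lasts 1/8 s, in which the tool goes at most 62.5 mm and 10.7 degrees, less where a joint would pass 70% of its speed; a pose out of reach is approached as far as the arm can. A call with a number of a shift or a turn outside -1 to 1 is refused whole. A call with a gripper value outside its range is refused whole. The fingers move at their own pace and stop on an object; "newtons" is the grip in N (left out, the last holds). Time passes only in rows, so rows that repeat a pose let the fingers close, or fill a call up. It gives the time, the measured TCP pose, the force, the opening and the grip force at its end, in the units of the state.
- ctrl.get_state(): the state, without advancing time (a new reading comes with each control period).
- ctrl.get_image(name): name is "side" or "top"; returns a dict with "pixels" (420x560x3 uint8, red, green, blue), "fx", "fy", "cx", "cy" (pixels), "xyz" and "rotation" of the camera in the world. Camera axes: x right, y up, looking along -z (the intrinsics and any distortion apply to the point x, -y, -z); pixel columns grow to the right and rows downward; lengths in m; the calibration is good to about 2 mm. A picture is of the moment at which its call begins. There is no depth.
- ctrl.close_job(): hands the job in; it is judged then, once.
The state is a dict: "time": time; "joint_positions": joint angles; "qd": joint speeds; "joint_torque": joint torques, N m; "position": TCP position; "tool_rot": TCP orientation; "ft_force": force on the tool from outside, world axes, zero at the start; "torque": the same for the moment, N m; "grip_width": opening from 0.0 (shut) to 1.0 (fully open); "grip_force": force on a finger pad.
Only numpy, scipy, OpenCV 4.12 (cv2) and the standard library are available. Lean on these libraries where they do the work, as an engineer would, in place of code of your own. Each camera call takes 0.05 s, during which the arm holds its last target. There are 200 camera calls.

## Working session

There is one attempt and no reset: what is moved stays moved. The work goes in short steps, Python scripts to look and compute and a tool call to move; the robot and the scene stay as the last step left them, time stands still between calls to the robot, and variables do not carry over. Pictures are saved under pics/ and viewed, at most 10 in all, crops included, and the job is handed in when it is done.

Besides the shell and the picture viewer there is one more tool, called as name(argument=value, ...), one argument or row to a line, values as JSON. jog_arm: Moves the arm, as the interface text tells. Its arguments: {"type":"object","properties":{"moves":{"type":"array"},"newtons":{"type":"number"}},"required":["moves"]}

```bash
mkdir -p pics
cat > h.py <<'E'
import numpy as np, cv2
from scipy.spatial.transform import Rotation as R
from bench import ctrl
def grab(n,f=None):
    im=ctrl.get_image(n)
    if f: cv2.imwrite('pics/'+f,im['pixels'][:,:,::-1])
    return im
def rot(im):
    r=np.array(im['rotation'],float)
    return r if r.shape==(3,3) else R.from_rotvec(r).as_matrix()
def ray(im,u,v):
    d=np.array([(u-im['cx'])/im['fx'],-(v-im['cy'])/im['fy'],-1.])
    return np.array(im['xyz'],float),rot(im)@d
def onz(im,u,v,z):
    o,d=ray(im,u,v); return o+d*(z-o[2])/d[2]
def proj(im,p):
    c=rot(im).T@(np.array(p)-im['xyz']); return np.array([im['cx']+im['fx']*c[0]/-c[2],im['cy']-im['fy']*c[1]/-c[2]])
def totool(p):
    s=ctrl.get_state(); return R.from_rotvec(s['tool_rot']).as_matrix().T@(np.array(p)-s['position'])
E
python3 - <<'E'
from h import *
for n in('top','side'):
    im=grab(n,n+'0.png'); print({k:v for k,v in im.items() if k!='pixels'})
print(ctrl.get_state(),ctrl.grasp_offset)
E
```

```text
{'fx': 436.3918868882186, 'fy': 436.3918868882186, 'cx': 276.09382526185425, 'cy': 209.17746220385882, 'xyz': array([ 0.38817215, -0.01058732,  0.92603857]), 'rotation': array([ 0.01465951, -0.02466999, -1.56772266])}
{'fx': 398.46202517469965, 'fy': 398.46202517469965, 'cx': 281.0629805904607, 'cy': 210.53048533422916, 'xyz': array([ 0.40557221, -0.63643961,  0.62482732]), 'rotation': array([ 0.88021838, -0.01763845, -0.01062321])}
{'time': 0.1, 'joint_positions': array([ 1.31809753,  0.32174128, -0.07009859,  1.45154502,  0.0226206 ,
        1.37081192, -0.05690666]), 'qd': array([ 5.21024765e-06, -1.33960699e-03,  2.21492124e-03, -2.23492558e-03,
       -2.51373015e-03,  1.03448251e-03, -3.22173517e-04]), 'joint_torque': array([-5.99403156e-04, -4.92570662e+01, -4.05968819e-01, -3.13398600e+01,
       -6.39881683e-02,  3.94746987e-02,  3.41052089e-05]), 'position': array([ 0.17119242, -0.62653639,  0.22157995]), 'tool_rot': array([-3.11200286e+00, -4.17680130e-01,  5.28523556e-04]), 'ft_force': array([ 1.14489966,  0.07185062, -0.11357427]), 'torque': array([0.02183188, 0.02695595, 0.01448051]), 'grip_force': 0.0, 'grip_width': 0.9981184185255132} 0.0187
```

View pics/top0.png

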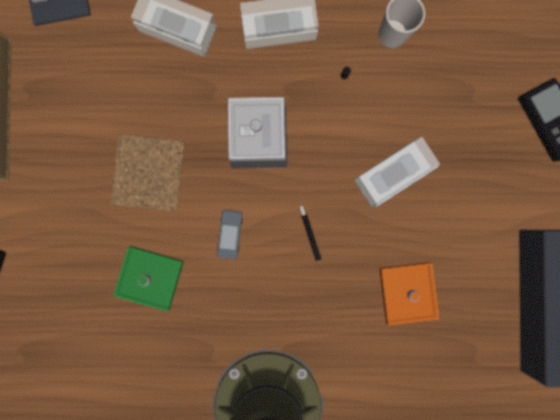

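View pics/side0.png

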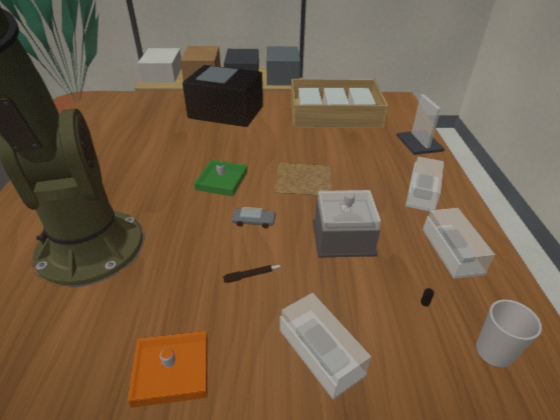

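Candidates for the cover are the clear hood on the grey counter (top 257,130; knob 256,125), the green hood (149,278) and the orange hood (410,294). I choose the clear one on the counter. The mat is at (148,172), left of the counter, and I'll check the choice in one close crop.

Run:
```python
from h import *
t=grab('top');s=grab('side')
a=cv2.resize(t['pixels'][85:180,215:300],None,fx=5,fy=5,interpolation=cv2.INTER_CUBIC)
b=cv2.resize(s['pixels'][180:262,305:385],None,fx=4.5,fy=4.5,interpolation=cv2.INTER_CUBIC)
c=np.zeros((max(a.shape[0],b.shape[0]),a.shape[1]+b.shape[1],3),np.uint8);c[:a.shape[0],:a.shape[1]]=a;c[:b.shape[0],a.shape[1]:]=b
cv2.imwrite('pics/crop.png',c[:,:,::-1])
# mat
h=cv2.cvtColor(t['pixels'],cv2.COLOR_RGB2HSV);print(h[172,148],h[172,200])
sub=t['pixels'].astype(int)
m=((h[:,:,0]>13)&(h[:,:,0]<25)&(h[:,:,2]>110)).astype(np.uint8)*255
m=cv2.morphologyEx(cv2.morphologyEx(m,cv2.MORPH_CLOSE,np.ones((5,5))),cv2.MORPH_OPEN,np.ones((7,7)))
for k in cv2.findContours(m,0,2)[0]:
    if cv2.contourArea(k)>800:
        r=cv2.minAreaRect(k);print('mat?',r,onz(t,*r[0],.003),[onz(t,*p,.003)[:2].round(3) for p in cv2.boxPoints(r)])
g=((h[:,:,1]<60)&(h[:,:,2]>40)).astype(np.uint8)*255
for k in cv2.findContours(g,0,2)[0]:
    r=cv2.minAreaRect(k)
    if 180<r[0][0]<320 and 80<r[0][1]<190 and cv2.contourArea(k)>200: print('box',r)
```

```text
[ 16 105 131] [ 13 135 128]
mat? ((146.2449188232422, 172.25381469726562), (83.86296081542969, 84.02489471435547), 8.27589225769043) [0.48863208 0.2585927  0.003     ] [array([0.413, 0.358]), array([0.59 , 0.335]), array([0.565, 0.159]), array([0.388, 0.183])]
mat? ((403.0, 22.5), (45.0, 32.0), 90.0) [ 0.81227836 -0.28722073  0.003     ] [array([ 0.861, -0.253]), array([ 0.861, -0.322]), array([ 0.764, -0.321]), array([ 0.763, -0.253])]
mat? ((280.5, 25.0), (50.0, 81.0), 90.0) [ 0.80534094 -0.02472031  0.003     ] [array([0.859, 0.062]), array([ 0.86 , -0.111]), array([ 0.752, -0.111]), array([0.751, 0.062])]
mat? ((173.22640991210938, 23.29245376586914), (97.12005615234375, 51.23221206665039), 10.619654655456543) [0.80769962 0.20438023 0.003     ] [array([0.772, 0.316]), array([0.881, 0.297]), array([0.843, 0.093]), array([0.735, 0.112])]
box ((257.0, 132.0), (70.0, 58.0), 90.0)
```

View pics/crop.png

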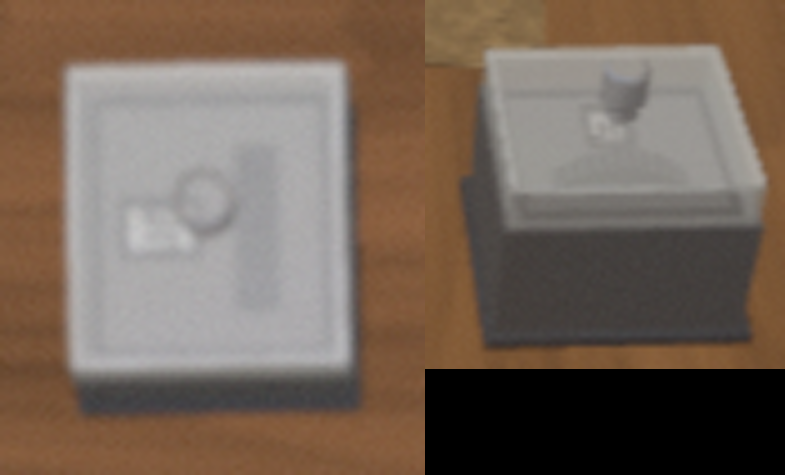

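The crop shows the clear hood with its metal knob (top pixel 256,125; side pixel about 349,200). The wheel is to the right of it and the window to the left.

Run:
```python
from h import *
t=grab('top');s=grab('side')
c=[onz(t,215+u/5,85+v/5,.096)[:2] for u,v in[(66,63),(347,63),(355,370),(73,372)]]
print('cover top',np.round(c,4),np.mean(c,0))
f=(c[0]+c[1]-c[2]-c[3])/2; l=(c[0]+c[3]-c[1]-c[2])/2
print('yaw',np.arctan2(f[1],f[0]),np.arctan2(-l[0],l[1]),np.linalg.norm(f),np.linalg.norm(l))
o1,d1=ray(t,256,125);o2,d2=ray(s,349.6,199.5)
k=np.linalg.lstsq(np.c_[d1,-d2],o2-o1,rcond=None)[0];print('knob',o1+k[0]*d1,o2+k[1]*d2, onz(t,256,125,.122))
m=[onz(t,*p,.003)[:2] for p in[(119,136),(184,143),(177,209),(112,205)]];print('mat',np.round(m,3),np.mean(m,0))
st=ctrl.get_state();print(R.from_rotvec(st['tool_rot']).as_matrix().round(3))
```

```text
cover top [[ 0.6223  0.0764]
 [ 0.6228 -0.0311]
 [ 0.5048 -0.0345]
 [ 0.5037  0.0731]] [0.563383   0.02097188]
yaw 0.028215140636333954 0.007811184026880686 0.11833753690307881 0.10756263662302241
knob [0.56670127 0.02245045 0.11016478] [0.56650262 0.02246549 0.11012193] [0.56411149 0.0219712  0.122     ]
mat [[0.565 0.317]
 [0.551 0.179]
 [0.411 0.193]
 [0.419 0.33 ]] [0.48667289 0.2548285 ]
[[ 0.965  0.264 -0.   ]
 [ 0.264 -0.965  0.001]
 [-0.    -0.001 -1.   ]]
```

jog_arm(
  moves=[0.1,-0.1,0,0,0,-0.07,1,0.22,-0.21,0,0,0,-0.15,1,0.35,-0.33,0,0,0,-0.24,1,0.48,-0.46,0,0,0,-0.33,1,0.61,-0.58,0,0,0,-0.42,1,0.74,-0.71,0,0,0,-0.5,1,0.86,-0.82,0,0,0,-0.58,1,0.92,-0.87,0,0,0,-0.63,1],
  newtons=15,
)

```text
time: 1.3
position: [0.3703, -0.3001, 0.2229]
tool_rot: [2.806, 1.412, 0.0]
ft_force: [0.3, -1.4, -0.1]
grip_width: 0.999
grip_force: 0.0
```

Run:
```python
from h import *
s=ctrl.get_state();M=R.from_rotvec(s['tool_rot']);print(s['position'],totool([.5645,.0215,.17])/.3)
G=R.from_matrix(np.array([[-.018,1,0],[1,.018,0],[0,0,-1]]).T.T)
print(M.as_matrix().round(3),(M.inv()*G).as_rotvec()/1.0472)
```

```text
[ 0.37026427 -0.30008409  0.22291245] [ 1.24667597 -0.11920034  0.17596398]
[[ 0.596  0.803  0.   ]
 [ 0.803 -0.596 -0.001]
 [-0.     0.001 -1.   ]] [ 6.58715164e-04  4.84161012e-04 -6.26973775e-01]
```

jog_arm(
  moves=[0.1,0,0,0,0,-0.06,1,0.25,-0.02,0,0,0,-0.14,1,0.4,-0.04,0,0,0,-0.23,1,0.55,-0.05,0.02,0,0,-0.32,1,0.7,-0.07,0.05,0,0,-0.41,1,0.82,-0.08,0.08,0,0,-0.5,1,0.93,-0.09,0.1,0,0,-0.58,0.5,1,-0.1,0.1,0,0,-0.627,0.2],
)

```text
time: 2.3
position: [0.5255, -0.0434, 0.192]
tool_rot: [-2.204, -2.237, 0.0]
ft_force: [-1.1, -0.3, -0.4]
grip_width: 0.86
grip_force: 0.0
```

Run:
```python
from h import *
s=ctrl.get_state();print(s['position'],R.from_rotvec(s['tool_rot']).as_matrix().round(3),totool([.5645,.0215,.16])/.3)
```

```text
[ 0.52549841 -0.04340593  0.1919884 ] [[-0.015  1.    -0.001]
 [ 1.     0.015  0.001]
 [ 0.001 -0.001 -1.   ]] [0.21425039 0.13338223 0.10670299]
```

jog_arm(
  moves=[0.06,0.04,0.03,0,0,0,0.2,0.13,0.08,0.06,0,0,0,0.2,0.19,0.12,0.09,0,0,0,0.2,0.213,0.132,0.1,0,0,0,0.2,0.213,0.132,0.1,0,0,0,0.2,0.213,0.132,0.1,0,0,0,0.2,0.213,0.132,0.1,0,0,0,0.2,0.213,0.132,0.1,0,0,0,0.2],
)

```text
time: 3.3
position: [0.5638, 0.0192, 0.1628]
tool_rot: [2.208, 2.234, -0.0]
ft_force: [0.4, 0.6, 0.2]
grip_width: 0.602
grip_force: 0.0
```

Run:
```python
from h import *
s=grab('side');t=grab('top')
a=cv2.resize(s['pixels'][120:260,280:400],None,fx=4,fy=4);b=cv2.resize(t['pixels'][60:200,190:310],None,fx=3,fy=3)
c=np.zeros((560,840,3),np.uint8);c[:,:480]=a;c[:420,480:]=b
cv2.imwrite('pics/close.png',c[:,:800,::-1])
st=ctrl.get_state();print(st['position'],st['grip_width'],proj(s,st['position']))
```

```text
[0.56375079 0.01944052 0.16267662] 0.5987685891818801 [351.60860551 179.86131923]
```

View pics/close.png

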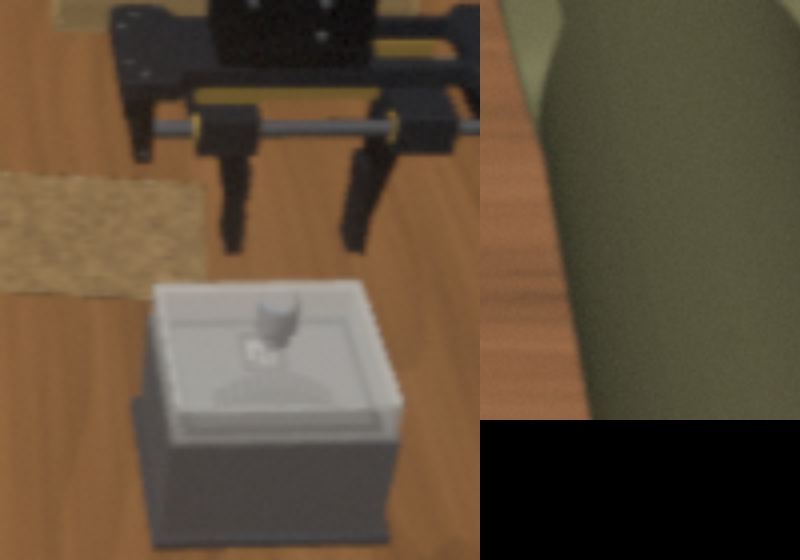

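The side crop shows the jaws straddling the knob: tips at about (338,182) and (368,182), knob at (349,200). The top view is blocked by the arm. I'll descend and grip.

jog_arm(
  moves=[0.007,0.002,0.06,0,0,0,0.2,0.007,0.002,0.13,0,0,0,0.2,0.007,0.002,0.19,0,0,0,0.2,0.007,0.002,0.21,0,0,0,0.2,0.007,0.002,0.21,0,0,0,-0.2,0.007,0.002,0.21,0,0,0,-0.9,0.007,0.002,0.21,0,0,0,-0.9,0.007,0.002,0.21,0,0,0,-0.9],
  newtons=20,
)

```text
time: 4.4
position: [0.5646, 0.0219, 0.1001]
tool_rot: [2.207, 2.235, 0.0]
ft_force: [0.1, 0.1, 2.2]
grip_width: 0.24
grip_force: 20.0
```

jog_arm(
  moves=[0,0,-0.04,0,0,0,-0.9,0,0,-0.1,0,0,0,-0.9,0,0,-0.17,0,0,0,-0.9,0.04,-0.01,-0.22,0,0,0,-0.9,0.12,-0.04,-0.24,0,0,0,-0.9,0.22,-0.07,-0.24,0,0,0,-0.9,0.33,-0.11,-0.24,0,0,0,-0.9,0.4,-0.13,-0.24,0,0,0,-0.9],
)

```text
time: 5.4
position: [0.5214, 0.1456, 0.1714]
tool_rot: [-2.202, -2.239, 0.001]
ft_force: [-0.1, 0.1, -0.2]
grip_width: 0.246
grip_force: 20.0
```

jog_arm(
  moves=[0.08,-0.03,0,0,0,0,-0.9,0.18,-0.05,0,0,0,0,-0.9,0.27,-0.08,0,0,0,0,-0.9,0.34,-0.11,0.04,0,0,0,-0.9,0.38,-0.12,0.1,0,0,0,-0.9,0.38,-0.12,0.17,0,0,0,-0.9,0.38,-0.12,0.24,0,0,0,-0.9,0.38,-0.12,0.27,0,0,0,-0.9],
)

```text
time: 6.4
position: [0.4849, 0.255, 0.089]
tool_rot: [-2.206, -2.235, 0.004]
ft_force: [-0.3, 0.7, -1.0]
grip_width: 0.242
grip_force: 20.0
```

Run:
```python
from h import *
s=grab('side');a=cv2.resize(s['pixels'][90:260,230:400],None,fx=3.4,fy=3.4)
cv2.imwrite('pics/mat.png',a[:,:,::-1])
st=ctrl.get_state();print(st['position'],st['ft_force'],st['grip_width'],totool([.487,.255,.0305])/.3,proj(s,[.487,.255,.003]),proj(s,st['position']))
```

```text
[0.48493056 0.25464872 0.08843591] [-1.06410227e+00  2.23923981e-03 -2.70406130e+00] 0.24470217505530728 [0.00126971 0.00749034 0.193097  ] [303.01356548 177.98693774] [303.74733403 150.86562286]
```

View pics/mat.png

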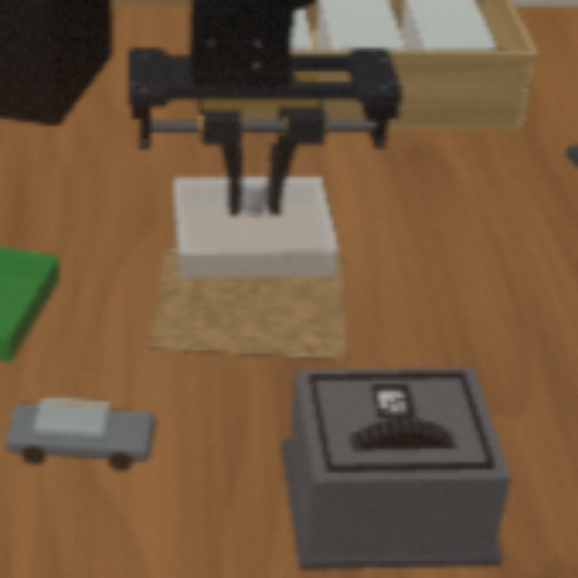

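The cover is held level over the mat, and the counter is exposed with the window at about (346,208). I'll lower it the last 57 mm and release.

jog_arm(
  moves=[0,0.007,0.05,0,0,0,-0.9,0,0.007,0.1,0,0,0,-0.9,0,0.007,0.14,0,0,0,-0.9,0,0.007,0.165,0,0,0,-0.9,0,0.007,0.18,0,0,0,-0.9,0,0.007,0.187,0,0,0,-0.9,0,0.007,0.192,0,0,0,-0.9,0,0.007,0.192,0,0,0,-0.9],
)

```text
time: 7.45
position: [0.4887, 0.255, 0.0331]
tool_rot: [2.208, 2.235, 0.0]
ft_force: [-0.1, 0.1, -1.5]
grip_width: 0.244
grip_force: 20.0
```

jog_arm(
  moves=[0,0,0.003,0,0,0,-0.9,0,0,0.005,0,0,0,-0.9,0,0,0.007,0,0,0,-0.9,0,0,0.007,0,0,0,-0.9,0,0,0.008,0,0,0,-0.9,0,0,0.008,0,0,0,-0.9,0,0,0.008,0,0,0,-0.9,0,0,0.008,0,0,0,-0.9],
)

```text
time: 8.45
position: [0.4887, 0.2549, 0.031]
tool_rot: [2.207, 2.235, -0.0]
ft_force: [-1.4, -1.4, 5.0]
grip_width: 0.241
grip_force: 20.0
```

jog_arm(
  moves=[0,0,0.007,0,0,0,-0.3,0,0,0.007,0,0,0,0,0,0,0.007,0,0,0,0.1,0,0,0.007,0,0,0,0.1,0,0,-0.05,0,0,0,0.1,0,0,-0.15,0,0,0,0.1,0,0,-0.28,0,0,0,0.1,0,0,-0.4,0,0,0,0.1],
)

```text
time: 9.45
position: [0.4887, 0.2554, 0.1531]
tool_rot: [2.207, 2.235, 0.002]
ft_force: [-0.6, 0.5, 0.5]
grip_width: 0.549
grip_force: 0.0
```

Run:
```python
from h import *
s=grab('side');a=cv2.resize(s['pixels'][90:260,230:400],None,fx=3.4,fy=3.4,interpolation=cv2.INTER_CUBIC)
b=cv2.resize(s['pixels'][198:230,322:372],None,fx=8,fy=8,interpolation=cv2.INTER_CUBIC)
c=np.zeros((578,800,3),np.uint8);c[:,:400]=a[:,:400];c[:256,400:]=b
cv2.imwrite('pics/mat2.png',c[:,:,::-1])
st=ctrl.get_state();print(st['position'])
# counter frame estimates
p=[onz(s,230+u/3.4,90+v/3.4,.075)[:2] for u,v in [(309,375),(472,371),(492,466),(330,470)]];print(np.round(p,4),np.mean(p,0))
print('window',onz(s,230+393/3.4,90+402/3.4,.074))
```

```text
[0.49111784 0.2571527  0.15789817]
[[ 0.5125  0.0647]
 [ 0.6212  0.0687]
 [ 0.6158 -0.0254]
 [ 0.5165 -0.0286]] [0.56648685 0.01986128]
window [0.5643194  0.03763428 0.074     ]
```

View pics/mat2.png

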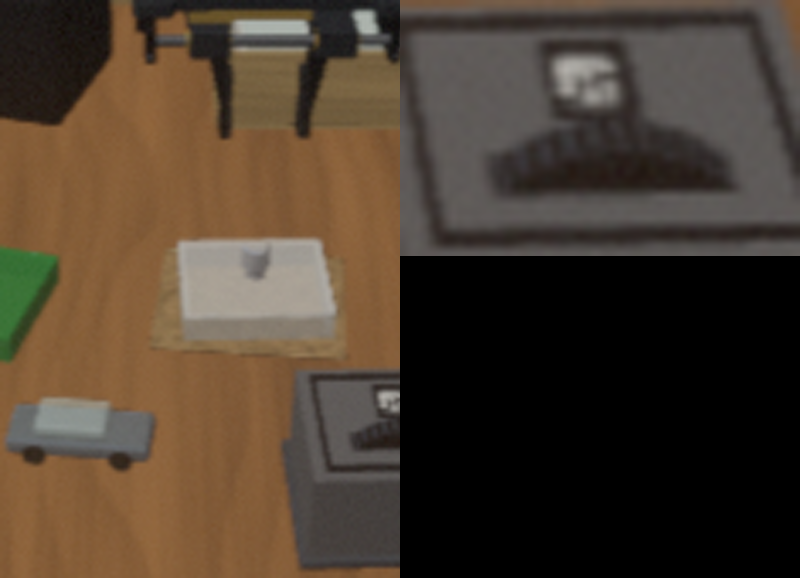

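Run:
```python
from h import *
t=grab('top');a=cv2.resize(t['pixels'][90:178,216:300],None,fx=6,fy=6,interpolation=cv2.INTER_CUBIC)
cu,cv=proj(t,[.5643,.0395,.072]);print(cu,cv)
b=cv2.resize(cv2.getRectSubPix(t['pixels'],(20,24),(cu,cv)),None,fx=14,fy=14,interpolation=cv2.INTER_CUBIC)
c=np.zeros((528,784,3),np.uint8);c[:,:504]=a;c[:336,504:]=b
cv2.imwrite('pics/win.png',c[:,:,::-1])
```

```text
248.08871141807288 130.40790009700206
```

View pics/win.png

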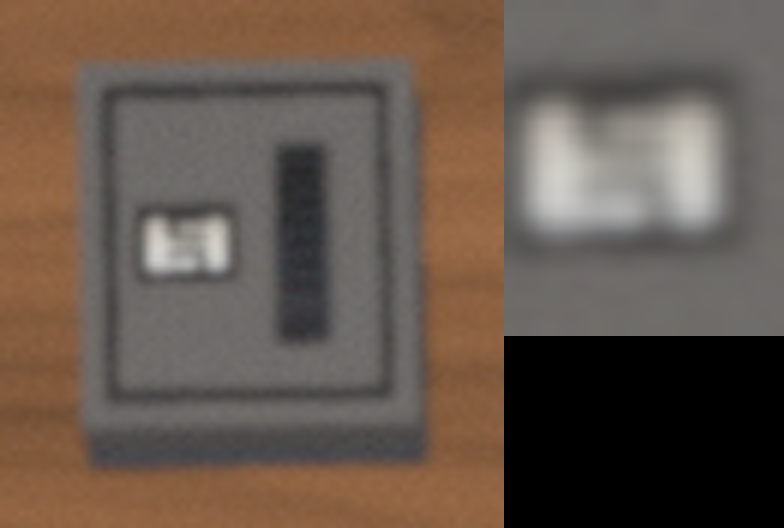

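```bash
cat >> h.py <<'E'
C=np.array([.5645,.0205]); YAW=.018   # counter
def world(x,y,z):
    c,s=np.cos(YAW),np.sin(YAW); return [C[0]+c*x-s*y,C[1]+s*x+c*y,z]
def rect(n,k=4,z=.070):
    ims=[ctrl.get_image(n) for _ in range(k)]; im=np.mean([i['pixels'] for i in ims],0).astype(np.uint8)
    # output: up=+x, left=+y ; 36 x 36 mm, 10px/mm
    q=[(18,38),(18,2),(-18,2),(-18,38)]
    src=np.float32([proj(ims[0],world(x,y,z)) for x,y in q]);dst=np.float32([[0,0],[360,0],[360,360],[0,360]])
    return cv2.warpPerspective(im,cv2.getPerspectiveTransform(src,dst),(360,360),flags=cv2.INTER_CUBIC)
E
python3 - <<'E'
from h import *
o=np.hstack([rect('top'),rect('side')]);cv2.imwrite('pics/rect.png',o[:,:,::-1])
E
```

```text
(no output)
```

View pics/rect.png

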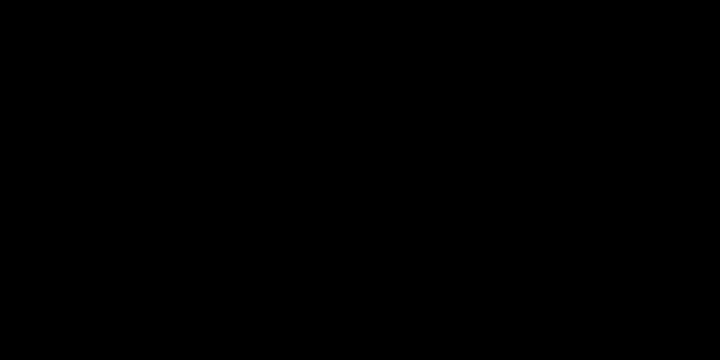

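The picture came out black because I passed mm as metres. Fixing that.

```bash
sed -i 's/world(x,y,z)) for x,y in q/world(x\/1e3,y\/1e3,z)) for x,y in q/' h.py
python3 - <<'E'
from h import *
o=np.hstack([rect('top'),rect('side')]);print(o.mean());cv2.imwrite('pics/rect2.png',o[:,:,::-1])
E
```

```text
102.9967065329218
```

View pics/rect2.png

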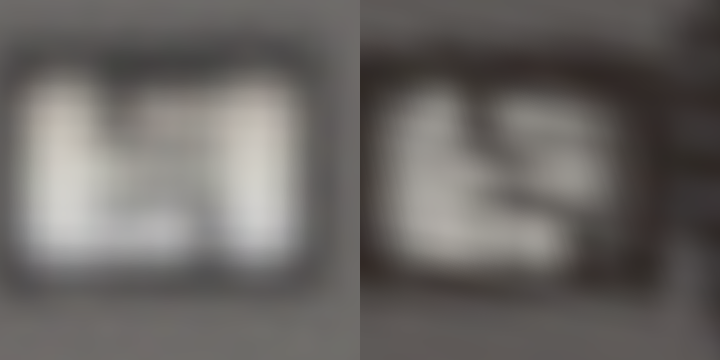

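Run:
```python
from h import *
w=world(-.012,-.018,.11);print(w,totool(w)/.3, ctrl.get_state()['time'])
ims=[ctrl.get_image('top')['pixels'] for _ in range(4)];g=np.mean(ims,0).mean(2)
print((g[122:140,238:257]/10).round().astype(int))
```

```text
[np.float64(0.5528259264517961), np.float64(0.002286927585079899), 0.11] [-0.84484891  0.20387512  0.13484023] 10.35
[[11 11 11 10 10 11 11 11 10 10 11 10 10 10 10 11 10 11 11]
 [10 10 10 10 10 10 10 10 10 10 10  9  9  9  9 10 10 10 11]
 [10  9  8  8  8  8  8  8  8  8  8  8  8  8  8  8  9 10 10]
 [ 9  8  8  9  9  8  7  7  7  7  7  7  8  9  9  8  8  9 10]
 [ 9  8 10 13 13 11  9  8  9 10 10 11 12 13 13 11  9  9 10]
 [ 9  9 13 16 17 14 11 11 13 13 14 14 16 17 17 14 10  9 10]
 [ 9 10 15 18 19 16 13 12 14 15 15 16 18 19 19 16 11 10 10]
 [ 9 10 15 19 20 18 15 14 14 14 14 15 18 20 19 16 11  9 10]
 [ 9 10 16 19 20 19 17 16 15 15 15 16 18 20 20 17 11  9 10]
 [ 9 11 16 20 21 19 18 16 15 15 15 15 18 20 20 17 11  9 10]
 [ 9 11 16 20 21 19 17 16 16 16 15 15 17 20 20 17 12  9 10]
 [ 9 10 15 19 20 19 18 17 18 18 16 14 16 19 19 16 11  9 10]
 [ 9 10 14 17 18 18 17 16 17 16 14 13 14 16 17 14 10  9 10]
 [ 9  8 10 13 13 13 12 12 12 11 10  9 10 12 12 10  9  9 10]
 [10  8  8  9 10 10  9  9  9  9  8  8  8  9  9  9  9 10 11]
 [10 10  9 10 10 10 10 10 10 10 10 10 10 10 10 10 10 10 11]
 [11 10 10 11 11 11 11 11 11 11 11 11 11 11 11 11 11 11 11]
 [11 11 11 11 11 11 11 11 11 11 11 11 11 11 11 11 11 11 11]]
```

jog_arm(
  moves=[-0.06,0.02,0,0,0,0,-1,-0.16,0.05,0,0,0,0,-1,-0.3,0.08,0,0,0,0,-1,-0.44,0.12,0,0,0,0,-1,-0.58,0.15,0,0,0,0,-1,-0.72,0.18,0.03,0,0,0,-1,-0.82,0.2,0.06,0,0,0,-1,-0.845,0.21,0.1,0,0,0,-1],
)

```text
time: 11.55
position: [0.5552, -0.0003, 0.1201]
tool_rot: [2.212, 2.23, -0.0]
ft_force: [-0.7, 1.0, 0.7]
grip_width: 0.008
grip_force: 0.0
```

Run:
```python
from h import *
s=ctrl.get_state();w=world(-.012,-.018,.086);print(w,totool(w)/.3,s['position'],s['grip_width'],s['ft_force'])
```

```text
[np.float64(0.5528259264517961), np.float64(0.002286927585079899), 0.086] [ 0.00893704 -0.00779175  0.11371557] [ 5.55172007e-01 -3.48530068e-04  1.20117641e-01] 0.007664161194305596 [-0.7468303   0.97214162  0.72284827]
```

jog_arm(
  moves=[0.009,-0.008,0.04,0,0,0,-1,0.009,-0.008,0.08,0,0,0,-1,0.009,-0.008,0.1,0,0,0,-1,0.009,-0.008,0.112,0,0,0,-1,0.009,-0.008,0.116,0,0,0,-1,0.009,-0.008,0.117,0,0,0,-1,0.009,-0.008,0.118,0,0,0,-1,0.009,-0.008,0.118,0,0,0,-1],
)

```text
time: 12.55
position: [0.5524, 0.0048, 0.0853]
tool_rot: [2.208, 2.235, 0.0]
ft_force: [0.9, 0.1, 0.6]
grip_width: 0.006
grip_force: 0.0
```

jog_arm(
  moves=[-0.008,0,0,0,0,0,-1,-0.008,0,0.001,0,0,0,-1,-0.008,0,0.002,0,0,0,-1,-0.008,0,0.003,0,0,0,-1,-0.008,0,0.004,0,0,0,-1,-0.008,0,0.005,0,0,0,-1,-0.008,0,0.006,0,0,0,-1,-0.008,0,0.006,0,0,0,-1],
)

```text
time: 13.55
position: [0.5524, 0.0025, 0.0837]
tool_rot: [2.207, 2.235, -0.0]
ft_force: [-1.0, 0.4, 5.8]
grip_width: 0.004
grip_force: 2.6
```

jog_arm(
  moves=[0,0,0.001,0,0,0,-1,0,0.01,0.001,0,0,0,-1,0,0.025,0.001,0,0,0,-1,0,0.04,0.001,0,0,0,-1,0,0.055,0.001,0,0,0,-1,0,0.07,0.001,0,0,0,-1,0,0.08,0.001,0,0,0,-1,0,0.08,0.001,0,0,0,-1],
)

```text
time: 14.55
position: [0.5768, 0.0031, 0.0835]
tool_rot: [2.207, 2.235, 0.001]
ft_force: [-0.5, 0.4, 5.1]
grip_width: 0.005
grip_force: 2.5
```

Run:
```python
from h import *
a=ctrl.get_image('side');ims=[ctrl.get_image('side')['pixels'] for _ in range(3)]+[a['pixels']];g=np.mean(ims,0).mean(2)
u,v=proj(a,world(0,.02,.07)).round().astype(int);print(u,v);print((g[v-7:v+8,u-9:u+10]/10).round().astype(int))
```

```text
345 209
[[ 9  9  9  9  9  9  9  9  9  9  9  9  8  8  7  5  3  3  3]
 [ 9  9  9  7  5  5  5  5  5  5  5  5  5  6  6  5  3  3  3]
 [ 9  9  9  7  5  6  7  7  7  7  7  6  5  5  6  6  3  3  3]
 [ 9  9  9  7  7 11 14 15 15 14 14 12  9  5  5  6  3  3  3]
 [ 9  9  9  8  7 13 17 17 17 17 16 15 12  7  4  4  3  3  3]
 [ 9  9  9  8  6  8 11 14 16 15 13 14 10  5  3  3  3  3  3]
 [ 9  9  9  9  7  7 14 17 17 15 10 11  8  5  4  3  3  3  3]
 [ 9  9  9  9  8  9 14 16 16 15 11 11 10  5  4  3  3  3  3]
 [ 9  9  9  9  8  6  7  9 12 13 10  8  6  4  4  3  3  3  3]
 [ 9  9  9  9  8  6  5  7  8  8  7  7  6  5  4  3  3  3  3]
 [ 9  9  9  9  8  6  5  5  5  5  5  5  5  4  4  3  3  3  3]
 [ 9  9  9  9  9  8  8  7  7  6  5  5  5  4  4  3  3  3  3]
 [ 9  9  9  8  7  6  6  5  6  6  4  5  5  4  4  3  3  3  3]
 [ 9  8  7  6  5  5  6  4  5  5  4  4  5  4  4  3  3  3  3]
 [ 7  5  6  6  4  5  6  5  4  5  4  4  5  5  4  3  3  3  3]]
```

jog_arm(
  moves=[0,0,-0.02,0,0,0,-1,0,-0.03,-0.03,0,0,0,-1,0,-0.07,-0.03,0,0,0,-1,0,-0.085,-0.025,0,0,0,-1,0,-0.085,-0.01,0,0,0,-1,0,-0.085,-0.003,0,0,0,-1,0,-0.085,0,0,0,0,-1,0,-0.085,0.001,0,0,0,-1],
)

```text
time: 15.75
position: [0.5508, 0.0024, 0.0833]
tool_rot: [-2.208, -2.235, 0.001]
ft_force: [-3.8, -0.8, 7.2]
grip_width: 0.005
grip_force: 3.9
```

jog_arm(
  moves=[0,0,0.001,0,0,0,-1,0,0.01,0.001,0,0,0,-1,0,0.025,0.001,0,0,0,-1,0,0.04,0.001,0,0,0,-1,0,0.055,0.001,0,0,0,-1,0,0.07,0.001,0,0,0,-1,0,0.083,0.001,0,0,0,-1,0,0.083,0.001,0,0,0,-1],
)

```text
time: 16.75
position: [0.577, 0.0029, 0.0834]
tool_rot: [2.207, 2.234, 0.002]
ft_force: [-0.1, -0.1, 4.9]
grip_width: -0.0
grip_force: 2.7
```

jog_arm(
  moves=[0,0,-0.02,0,0,0,-1,0,-0.03,-0.1,0,0,0,-1,0.05,-0.08,-0.2,0,0,0,-1,0.15,-0.09,-0.25,0,0,0,-1,0.28,-0.09,-0.25,0,0,0,-1,0.42,-0.09,-0.25,0,0,0,-1,0.56,-0.09,-0.25,0,0,0,-1,0.65,-0.09,-0.25,0,0,0,-1],
)

```text
time: 17.75
position: [0.5457, 0.2002, 0.1576]
tool_rot: [-2.204, -2.237, -0.001]
ft_force: [-0.4, -0.4, -0.0]
grip_width: 0.002
grip_force: 0.0
```

Run:
```python
from h import *
im=[ctrl.get_image('top') for _ in range(4)];g=np.mean([i['pixels'] for i in im],0).mean(2)
print((g[122:140,238:257]/10).round().astype(int))
o=np.hstack([rect('top'),rect('side')]);cv2.imwrite('pics/rect3.png',o[:,:,::-1])
a=ctrl.get_image('side');ims=[ctrl.get_image('side')['pixels'] for _ in range(3)];g=np.mean(ims,0).mean(2)
print((g[202:218,336:358]/10).round().astype(int))
```

```text
[[11 11 11 11 11 11 11 11 11 11 11 11 11 11 11 11 11 11 11]
 [11 11 10 10 10 10 10 10 10 10 10 10 10 10 10 10 10 11 11]
 [10  9  9  9  9  9  8  9  8  8  8  8  8  8  8  8  9 10 11]
 [10  8  8  9 10  9  7  7  6  7  6  7  8  9 10  9  8 10 11]
 [ 9  9 11 13 14 13 11  9  9  9  9  9 12 14 14 12 10 10 11]
 [10 10 14 17 18 17 16 15 15 14 13 12 15 18 18 15 11 10 11]
 [10 11 15 19 21 20 20 20 19 19 17 15 17 20 20 16 12 10 11]
 [10 11 16 20 21 21 21 21 21 21 19 17 18 21 20 17 12 10 11]
 [10 11 16 21 22 22 22 21 21 21 20 18 20 21 21 18 12 10 11]
 [10 11 17 21 22 21 20 19 19 19 19 19 20 22 21 18 12 10 11]
 [10 11 17 21 22 20 17 16 16 16 17 17 20 22 21 18 12 10 11]
 [10 11 16 20 21 19 15 14 15 17 17 18 20 21 21 17 12 10 11]
 [10 10 14 18 18 17 13 13 15 17 17 17 18 18 18 15 11 10 11]
 [10  9 11 13 14 13 11 10 12 13 13 13 13 13 13 11  9 10 11]
 [10  9  9 10 10 10  9  9 10 10 10 10 10 10  9  9  9 10 11]
 [11 10 10 10 11 11 11 11 11 11 11 11 11 11 11 11 11 11 11]
 [11 11 11 11 11 11 11 11 11 11 11 11 11 11 11 12 11 11 11]
 [11 11 12 12 12 11 11 11 12 11 12 11 11 11 12 11 12 12 12]]
[[ 9  9  9  9  8  8
[... 385 characters left out ...]
 9  9  9]
 [ 9  9  9  8  7  7 10 11 14 17 16 15 11  6  5  7  9  9  9  9  9  9]
 [ 9  9  9  9  8  9 14 14 14 17 15 13 10  6  5  6  8  9  9  9  9  9]
 [ 9  9  9  9  8  8 13 14 12 14 12  8  6  5  4  5  8  9  9  9  9  9]
 [ 9  9  9  9  8  6  8  9  8  8  8  7  6  5  4  5  8  9  9  9  9  9]
 [ 9  9  9  9  8  6  5  5  5  5  5  5  5  5  4  5  7  9  9  9  9  9]
 [ 9  9  9  9  9  8  8  7  6  6  5  5  5  4  5  6  6  6  7  8  9  9]
 [ 9  9  9  8  7  7  6  5  5  6  4  4  5  4  4  5  5  4  5  5  6  7]
 [ 9  8  7  6  5  5  6  4  5  5  5  4  5  5  4  5  5  4  5  4  5  5]
 [ 7  5  6  6  5  5  5  5  4  5  5  4  5  5  4  5  5  4  5  5  4  5]
 [ 6  5  5  5  5  5  5  5  4  4  4  4  4  4  3  4  4  4  4  4  4  5]]
```

The numbers now read as the tail of a 4 above the top of a 5. So the start was about 2.5, not a 5, and each stroke advanced it about 0.93 of a digit. The wheel is at about 2.8 rad, so about 67 mm of rim travel is left.

Run:
```python
from h import *
s=ctrl.get_state();print(s['position'],s['time'],totool([.5525,.0025,.0885])/.3)
```

```text
[0.54629809 0.19731315 0.15744048] 18.55 [-0.64954596  0.01278881  0.2298985 ]
```

jog_arm(
  moves=[-0.1,0.01,0,0,0,0,-1,-0.25,0.012,0,0,0,0,-1,-0.4,0.012,0.05,0,0,0,-1,-0.54,0.012,0.1,0,0,0,-1,-0.63,0.012,0.16,0,0,0,-1,-0.65,0.012,0.2,0,0,0,-1,-0.65,0.012,0.22,0,0,0,-1,-0.65,0.012,0.23,0,0,0,-1],
)

```text
time: 19.55
position: [0.5524, 0.0046, 0.0885]
tool_rot: [-2.205, -2.238, -0.001]
ft_force: [0.1, 0.4, 0.9]
grip_width: 0.003
grip_force: 0.0
```

jog_arm(
  moves=[-0.006,0,0.006,0,0,0,-1,-0.006,0,0.012,0,0,0,-1,-0.006,0,0.015,0,0,0,-1,-0.006,0,0.016,0,0,0,-1,-0.006,0,0.017,0,0,0,-1,-0.006,0,0.018,0,0,0,-1,-0.006,0,0.018,0,0,0,-1,-0.006,0,0.018,0,0,0,-1],
)

```text
time: 20.55
position: [0.5526, 0.0009, 0.0837]
tool_rot: [2.207, 2.235, 0.0]
ft_force: [-2.8, 0.2, 6.1]
grip_width: 0.003
grip_force: 2.9
```

Contact is at 6 N. Next are three strokes of about 22.5 mm.

jog_arm(
  moves=[0,0,0.001,0,0,0,-1,0,0.01,0.001,0,0,0,-1,0,0.025,0.001,0,0,0,-1,0,0.04,0.001,0,0,0,-1,0,0.055,0.001,0,0,0,-1,0,0.068,0.001,0,0,0,-1,0,0.075,0.001,0,0,0,-1,0,0.075,0.001,0,0,0,-1],
)

```text
time: 21.55
position: [0.5756, 0.0014, 0.0837]
tool_rot: [2.207, 2.235, 0.002]
ft_force: [-1.1, 0.8, 6.6]
grip_width: 0.004
grip_force: 2.9
```

jog_arm(
  moves=[0,0,-0.02,0,0,0,-1,0,-0.03,-0.03,0,0,0,-1,0,-0.065,-0.03,0,0,0,-1,0,-0.075,-0.025,0,0,0,-1,0,-0.075,-0.01,0,0,0,-1,0,-0.075,-0.003,0,0,0,-1,0,-0.075,0,0,0,0,-1,0,-0.075,0,0,0,0,-1],
)

```text
time: 22.55
position: [0.5523, 0.0006, 0.0835]
tool_rot: [-2.208, -2.235, 0.002]
ft_force: [-3.2, -0.4, 8.6]
grip_width: 0.006
grip_force: 4.4
```

jog_arm(
  moves=[0,0,0.001,0,0,0,-1,0,0.01,0.001,0,0,0,-1,0,0.025,0.001,0,0,0,-1,0,0.04,0.001,0,0,0,-1,0,0.055,0.001,0,0,0,-1,0,0.068,0.001,0,0,0,-1,0,0.075,0.001,0,0,0,-1,0,0.075,0.001,0,0,0,-1],
)

```text
time: 23.55
position: [0.5761, 0.001, 0.0836]
tool_rot: [2.207, 2.234, 0.002]
ft_force: [-1.2, 0.5, 6.6]
grip_width: 0.001
grip_force: 3.2
```

jog_arm(
  moves=[0,0,-0.02,0,0,0,-1,0,-0.03,-0.03,0,0,0,-1,0,-0.065,-0.03,0,0,0,-1,0,-0.075,-0.025,0,0,0,-1,0,-0.075,-0.01,0,0,0,-1,0,-0.075,-0.003,0,0,0,-1,0,-0.075,0,0,0,0,-1,0,-0.075,0,0,0,0,-1],
)

```text
time: 24.55
position: [0.5524, 0.0006, 0.0835]
tool_rot: [2.208, 2.235, -0.002]
ft_force: [-4.3, -0.2, 8.6]
grip_width: 0.005
grip_force: 5.1
```

jog_arm(
  moves=[0,0,0.001,0,0,0,-1,0,0.01,0.001,0,0,0,-1,0,0.025,0.001,0,0,0,-1,0,0.04,0.001,0,0,0,-1,0,0.055,0.001,0,0,0,-1,0,0.068,0.001,0,0,0,-1,0,0.075,0.001,0,0,0,-1,0,0.075,0.001,0,0,0,-1],
)

```text
time: 25.55
position: [0.5764, 0.0011, 0.0835]
tool_rot: [2.206, 2.234, 0.003]
ft_force: [-0.9, -1.0, 7.1]
grip_width: 0.003
grip_force: 3.5
```

jog_arm(
  moves=[0,0,-0.02,0,0,0,-1,0,-0.03,-0.1,0,0,0,-1,0.05,-0.07,-0.2,0,0,0,-1,0.15,-0.08,-0.25,0,0,0,-1,0.28,-0.08,-0.25,0,0,0,-1,0.42,-0.08,-0.25,0,0,0,-1,0.56,-0.08,-0.25,0,0,0,-1,0.65,-0.08,-0.25,0,0,0,-1],
)

```text
time: 26.55
position: [0.5477, 0.1983, 0.157]
tool_rot: [-2.204, -2.237, -0.0]
ft_force: [1.2, 0.7, 0.3]
grip_width: 0.003
grip_force: 0.0
```

Run:
```python
from h import *
im=[ctrl.get_image('top') for _ in range(4)];g=np.mean([i['pixels'] for i in im],0).mean(2)
print((g[122:140,238:257]/10).round().astype(int))
ims=[ctrl.get_image('side')['pixels'] for _ in range(3)];m=np.mean(ims,0);g=m.mean(2)
print((g[202:214,336:352]/10).round().astype(int))
```

```text
[[11 11 11 11 11 11 11 11 11 11 11 11 11 11 11 11 11 11 11]
 [11 10 10 10 10 10 10 10 10 10 10 10 10 10 10 10 10 11 11]
 [10  9  9  9  9  9  9  9  8  8  8  8  8  8  8  8  9 10 11]
 [10  8  8  9 10  9  8  8  8  8  8  8  8 10 10  9  8 10 11]
 [ 9  9 11 13 14 14 12 12 12 12 11 10 12 14 14 12 10 10 11]
 [10 10 14 17 18 18 17 17 17 17 15 13 15 18 18 15 11 10 11]
 [10 11 15 19 21 21 20 20 20 20 17 15 16 19 20 17 12 10 11]
 [10 11 16 20 21 22 22 22 21 21 18 16 17 20 20 17 12 10 11]
 [10 11 16 21 22 22 22 22 22 21 19 16 18 21 21 18 12 10 11]
 [10 11 17 21 22 22 22 22 22 22 19 17 18 21 21 18 12 10 11]
 [10 11 17 21 22 22 22 22 22 21 20 18 19 22 21 18 12 10 11]
 [10 11 16 21 22 22 22 22 21 20 19 18 19 21 21 17 12 10 11]
 [10 10 14 18 19 19 19 18 17 16 16 15 17 18 18 15 11 10 11]
 [10  9 11 13 14 14 13 12 12 11 11 11 12 13 12 11  9  9 11]
 [10  9  9 10 10 10 10  9  9  9  9  9  9  9 10  9  9 10 11]
 [11 10 10 10 11 11 11 10 11 11 10 11 11 11 10 11 11 11 11]
 [11 11 11 11 11 11 11 11 11 11 11 11 11 11 11 11 11 12 11]
 [12 11 11 11 11 12 11 11 12 11 11 12 11 11 11 11 11 11 11]]
[[ 9  9  9  9  9  9  8  9  9  8  9  8  8  8  9  9]
 [ 9  9  9  7  5  5  5  5  5  5  5  5  5  6  8  9]
 [ 9  9  9  7  5  6  7  7  7  7  7  6  5  5  7  9]
 [ 9  9  9  8  7 11 14 15 15 14 14 12  9  6  7  9]
 [ 9  9  9  8  7 13 17 17 17 17 16 15 12  7  6  8]
 [ 9  9  9  8  6 10 15 17 17 17 17 16 13  7  5  8]
 [ 9  9  9  9  7  9 15 17 17 17 16 16 13  7  5  7]
 [ 9  9  9  9  7  8 14 17 16 14 14 13 11  8  5  6]
 [ 9  9  9  9  8  7 13 15 11  9  8  8  7  5  4  5]
 [ 9  9  9  9  8  6  7  9  8  7  7  7  6  5  4  5]
 [ 9  9  9  9  8  6  5  5  5  5  5  5  5  5  4  5]
 [ 9  9  9  9  9  8  8  7  6  6  5  5  5  4  5  6]]
```

The window now shows a 7 (right-hand stem) about 4 mm too far towards +x, so the wheel is at about 4.55 rad. I'll roll back about 6 mm at the rim.

Run:
```python
from h import *
s=ctrl.get_state();print(s['position'],s['time'],totool([.568,.0015,.0885])/.3)
```

```text
[0.54880646 0.19376394 0.15683286] 26.9 [-0.64122157  0.05773974  0.22848019]
```

jog_arm(
  moves=[-0.1,0.02,0,0,0,0,-1,-0.25,0.04,0,0,0,0,-1,-0.4,0.057,0.05,0,0,0,-1,-0.54,0.057,0.1,0,0,0,-1,-0.63,0.057,0.16,0,0,0,-1,-0.65,0.057,0.2,0,0,0,-1,-0.65,0.057,0.22,0,0,0,-1,-0.65,0.057,0.23,0,0,0,-1],
)

```text
time: 27.9
position: [0.568, 0.0027, 0.0882]
tool_rot: [-2.205, -2.237, -0.001]
ft_force: [-0.8, 0.6, -0.5]
grip_width: 0.005
grip_force: 0.0
```

jog_arm(
  moves=[0,0,0.006,0,0,0,-1,0,0,0.012,0,0,0,-1,0,0,0.014,0,0,0,-1,0,0,0.015,0,0,0,-1,0,0,0.016,0,0,0,-1,0,0,0.017,0,0,0,-1,0,0,0.017,0,0,0,-1,0,0,0.017,0,0,0,-1],
)

```text
time: 28.9
position: [0.5685, 0.0015, 0.0843]
tool_rot: [2.207, 2.235, 0.001]
ft_force: [-2.6, 1.4, 7.6]
grip_width: 0.008
grip_force: 4.0
```

jog_arm(
  moves=[0,0,0.001,0,0,0,-1,0,-0.005,0.001,0,0,0,-1,0,-0.01,0.001,0,0,0,-1,0,-0.015,0.001,0,0,0,-1,0,-0.02,0.001,0,0,0,-1,0,-0.02,0.001,0,0,0,-1,0,-0.02,0.001,0,0,0,-1,0,-0.02,0,0,0,0,-1],
)

```text
time: 29.9
position: [0.564, 0.0014, 0.0845]
tool_rot: [2.205, 2.233, 0.006]
ft_force: [2.2, 2.2, 5.0]
grip_width: 0.005
grip_force: 2.4
```

jog_arm(
  moves=[0,0,-0.02,0,0,0,-1,0,0,-0.1,0,0,0,-1,0.05,-0.02,-0.2,0,0,0,-1,0.15,-0.03,-0.25,0,0,0,-1,0.28,-0.04,-0.25,0,0,0,-1,0.42,-0.05,-0.25,0,0,0,-1,0.56,-0.06,-0.25,0,0,0,-1,0.65,-0.06,-0.25,0,0,0,-1],
)

```text
time: 30.9
position: [0.54, 0.1973, 0.1576]
tool_rot: [-2.205, -2.237, 0.003]
ft_force: [0.7, -0.2, 1.2]
grip_width: 0.004
grip_force: 0.0
```

Run:
```python
from h import *
im=[ctrl.get_image('top') for _ in range(4)];m=np.mean([i['pixels'] for i in im],0);g=m.mean(2)
print((g[123:138,240:256]/10).round().astype(int))
ims=[ctrl.get_image('side')['pixels'] for _ in range(4)];m2=np.mean(ims,0);g=m2.mean(2)
print((g[203:213,339:351]/10).round().astype(int))
a=np.clip(cv2.resize(m[120:141,236:259],None,fx=16,fy=16,interpolation=cv2.INTER_CUBIC),0,255)
b=np.rot90(np.clip(cv2.resize(m2[200:214,334:354],None,fx=16,fy=24,interpolation=cv2.INTER_CUBIC),0,255))
t=ctrl.get_image('top')['pixels']
c=np.zeros((340,736,3),np.uint8);c[:336,:368]=a;c[:320,390:390+b.shape[1]]=b[:,:346]
cv2.imwrite('pics/last.png',c[:,:,::-1])
```

```text
[[10 10 10 10 10 10 10 10 10 10 10 10 10 10 10 11]
 [ 9  9  9  9  9  9  9  9  8  8  8  8  8  8  9 10]
 [ 8  9 10  9  8  8  8  8  7  8  9 10 10  9  8 10]
 [11 13 14 13 11  9  8  8  9 10 12 14 14 12  9 10]
 [14 17 18 17 14 12 12 11 11 12 15 18 18 15 11 10]
 [15 19 20 19 18 17 17 16 14 13 16 20 20 17 12 10]
 [16 20 21 21 21 21 20 20 17 15 17 20 20 17 12 10]
 [16 21 22 22 22 22 22 21 19 16 18 21 21 18 12 10]
 [17 21 22 22 22 22 22 22 19 16 18 21 21 18 12 10]
 [17 21 22 22 22 22 22 22 19 17 18 21 21 18 12 10]
 [16 20 22 22 22 22 22 21 19 17 18 21 21 17 12 10]
 [14 18 19 19 19 19 19 18 17 15 16 18 18 15 11 10]
 [11 13 14 14 14 13 13 13 12 11 12 12 13 11  9  9]
 [ 9 10 11 11 10 10 10 10 10  9  9 10 10  9  9 10]
 [10 10 11 11 11 11 10 11 11 10 11 10 11 11 11 11]]
[[ 7  5  5  5  5  5  5  5  5  5  6  8]
 [ 7  5  6  7  7  7  7  7  6  5  5  7]
 [ 7  7 11 14 15 15 14 14 13 10  6  7]
 [ 8  7 13 17 17 17 17 16 15 12  7  6]
 [ 8  7 13 17 18 17 17 16 14 10  8  6]
 [ 8  7 10 15 17 17 17 16 13  7  6  5]
 [ 9  8  9 14 16 15 14 14 11  8  7  5]
 [ 9  8  7 10 11  9  9  8  8  7  7  6]
 [ 9  8  6  6  7  7  7  7  6  6  6  5]
 [ 9  8  6  5  5  5  5  5  5  5  5  5]]
```

View pics/last.png

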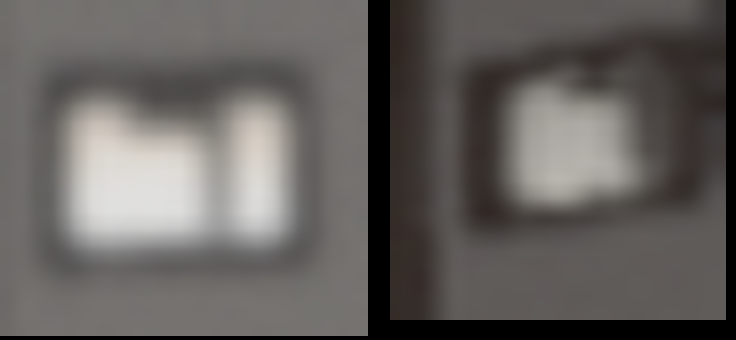

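The final crop shows an upright 7: its bar is at row 127, its stem reaches row 134.5, and the window spans rows 125–136. It is centred within tolerance. The arm is clear, so I'm handing in.

```bash
python3 -c "
from h import *
print(ctrl.get_state()['qd'].round(3));print(ctrl.close_job())"
```

```text
[-0.002 -0.002 -0.005 -0.001 -0.002 -0.002 -0.003]
the job is handed in; nothing more can be done
None
```

I set the clear cover upright on the cork mat and rolled the thumbwheel until the 7 stood in the middle of the window. Readings at the wheel stayed under 10 N, the arm was clear, and I handed the job in at about 31 s; no verdict came back.

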